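# Nest two L fittings in the kit tray

## Robot

A 7-joint arm with a two-finger parallel gripper is mounted at the origin on the work surface. World frame = base frame: x ahead of the robot, y to its left, z up, the work surface at z = 0. Lengths are in m, angles in rad, forces in N, time in s.
With the tool pointing down it reaches from about 0.4 to 0.85 m from the base axis. Payload 10.4 kg.
Tool frame: the origin (TCP) lies at the very end of the fingers, on their centre line; the grasp point (between the pads) lies 19 mm behind it; z points along the fingers, y is the line along which they close (so a half turn about z gives the same grasp; the last joint's range is limited). The gripper opens to 87 mm and grips with 3 to 60 N. Pads are 19 mm wide; open, the fingers measure 117 mm over their backs; the gripper's body (75 mm by 190 mm) begins 51 mm behind the grasp point.
Start: joints at [-1.242, 0.332, -0.065, 1.46, 0.022, 1.35, -0.088], TCP at [0.215, 0.587, 0.223] pointing down, gripper open.
Joint ranges: [-2.6, 2.6], [-0.5, 2.12], [-1.47, 1.34], [0.16, 2.42], [-1.27, 4.41], [0.06, 2.06], [-2.6, 2.6]. Speed limits (rad/s): [2.22, 2.22, 2.79, 2.79, 3.14, 3.14, 3.14].

## Interface

Orientations are given as a unit quaternion [x, y, z, w].
In Python, from bench import * gives the robot as it stands.
- The arm moves only by the tool step_arm, never from a script. Its arguments are lists of equal length, an entry for each row: "delta_pos": the shift along the world's x, y, z in units of 25 mm (1.0 is 25 mm), a list of three; "turn": the turn about the world's z in units of 0.12 rad (1.0 is 0.12 rad). In form: {"delta_pos": [[tx, ty, tz], ...], "turn": [turn, ...]}. A call has 1 to 12 rows; each row shifts and turns the commanded pose from where the row before left it; what a row does not reach is not made up. A row lasts 1/10 s, in which the tool goes at most 50 mm and 8.59 degrees, less where a joint would pass 70% of its speed; a pose out of reach is approached as far as the arm can. A call with a number of a shift or a turn outside -1 to 1 is refused whole. A call with a gripper value outside its range is refused whole. "grip" is the closure, from 0 (fully open) to 1 (shut), set as the call begins (left out, the last holds). The fingers move at their own pace and stop on an object; "newtons" is the grip in N (left out, the last holds). Time passes only in rows, so rows that do not move let the fingers close. It gives the time, the measured TCP pose, the force, the opening and the grip force at its end, in the units of the state.
- read_state(): the state, without advancing time (a new reading comes with each control period).
- camera(name): name is "scene" or "top"; returns a dict with "image" (400x640x3 uint8, red, green, blue), "z_map" (400x640 float32, m along the optical axis (not along the pixel's ray), 0 where there is no reading), "mtx" (3x3 intrinsics, pixels), "view" (4x4, takes a point from world to camera coordinates). Camera axes: x right, y up, looking along -z (the intrinsics and any distortion apply to the point x, -y, -z); pixel columns grow to the right and rows downward; lengths in m; the calibration is good to about 2 mm. A picture is of the moment at which its call begins.
- close_job(): hands the job in; it is judged then, once.
The state is a dict: "time": time; "joint_positions": joint angles; "joint_vel": joint speeds; "joint_torque": joint torques, N m; "ee_pos": TCP position; "eef_rot": TCP orientation; "ft_force": force on the tool from outside, world axes, zero at the start; "torque": the same for the moment, N m; "width": finger opening in m; "grip_force": force on a finger pad.
Only numpy, scipy, OpenCV 4.12 (cv2) and the standard library are available. Lean on these libraries where they do the work, as an engineer would, in place of code of your own. Each camera call takes 0.05 s, during which the arm holds its last target. There are 200 camera calls.

## Task

Pack the two bare aluminium L-shaped fittings with the green fins into the blue kit tray, turned so that they nest into each other and both lie flat on the tray's floor, fins up, neither one resting on the other or on the rim. (The larger yellow L and the dark T-shaped plate on the bench are other parts.)

Things in the scene. Friction and masses are not known exactly. Their poses are not given: they have to be found in the camera images.
- tray: Open blue tray fixed to the bench: outside 140 (x) x 188 (y) x 18 mm high, walls and floor 4 mm thick, inside 132 x 180 mm. Origin: centre of its underside; z up. The two Ls fit flat only when nested (96 x 144 mm, 36 mm play each way): half a turn apart, outer corners in diagonally opposite tray corners, a leg of each in the other's notch. Either diagonal, either fitting first.
- fitting_a_fin (a point): Bare aluminium L, 8 mm thick, lying flat, with an upright green fin; 0.2 kg. Site: in the fin, over the centre of mass, 32 mm above the L's underside. Axes: z up, legs run in +x and +y; both 96 mm long outside, 48 mm wide. Outer corner of the L at x = y = -40 mm from the point, notch corner at +8, +8 mm, leg ends at x = +56 and y = +56 mm. Fin: see fitting_b_fin (identical part).
- fitting_b_fin (a point): The second L, identical to fitting_a in all (sizes, point, axes: see there). The green fin of each, to be gripped from above: 10 mm thick, 44 mm long, 44 mm tall, centred on the point in plan, its top 20 mm above the point, its foot on the L 24 mm below it. It runs across the L's corner along (1, -1) of the point's x, y, so its flat faces look along (1, 1).
Mind the look-alikes: they are no part of the job. Leave any purple or red look-alike of the part that bears fitting_b_fin alone.

How it is judged:
By the outcome, as a careful person would: the job done as asked, in the order asked, and still so for the second after the job is handed in, with the robot touching nothing.
It also fails if it takes over 54 s, if anything falls off the work surface, if the arm or the gripper's body presses on something with over 40 N, if the wrist force passes 120 N, or if a joint passes its speed limit or range.

## Working session

There is one attempt and no reset: what is moved stays moved. The work goes in short steps, Python scripts to look and compute and a tool call to move; the robot and the scene stay as the last step left them, time stands still between calls to the robot, and variables do not carry over. Pictures are saved under pics/ and viewed, at most 10 in all, crops included, and the job is handed in when it is done.

Besides the shell and the picture viewer there is one more tool, called by a JSON object that holds its "op" and its "data". step_arm: Moves the arm, as the interface text tells. Shifts and turns lie within -1 to 1; 1 stands for 25 mm of shift or 0.12 rad of turn. Its arguments: {"type":"object","properties":{"delta_pos":{"type":"array"},"turn":{"type":"array"},"grip":{"type":"number"},"newtons":{"type":"number"}},"required":["delta_pos","turn"]}

```bash
mkdir -p pics; python3 - <<'E'
from bench import *
import cv2,numpy as np
for n in("top","scene"):
    c=camera(n);cv2.imwrite(f"pics/{n}0.png",c["image"][:,:,::-1]);np.savez(f"pics/{n}0.npz",**c)
    print(n,c["mtx"].tolist(),np.round(c["view"],3).tolist())
s=read_state();print(s["time"],s["ee_pos"],s["eef_rot"],s["width"])
E
```

```text
top [[387.9066855608891, 0.0, 327.8356042374655], [0.0, 387.9066855608891, 198.847894781568], [0.0, 0.0, 1.0]] [[0.02, -1.0, 0.01, -0.056], [0.996, 0.021, 0.09, -0.451], [-0.091, 0.008, 0.996, -1.201], [0.0, 0.0, 0.0, 1.0]]
scene [[464.2644008536071, 0.0, 320.25407082412806], [0.0, 464.2644008536071, 194.714953729156], [0.0, 0.0, 1.0]] [[0.329, 0.944, 0.006, -0.118], [-0.517, 0.175, 0.838, 0.202], [0.79, -0.278, 0.546, -1.499], [0.0, 0.0, 0.0, 1.0]]
0.1 [0.21525457 0.58638737 0.22182846] [ 1.74962618e-01  9.84574867e-01 -6.40158992e-04 -6.64417886e-05] 0.0870467809893054
```

View pics/top0.png

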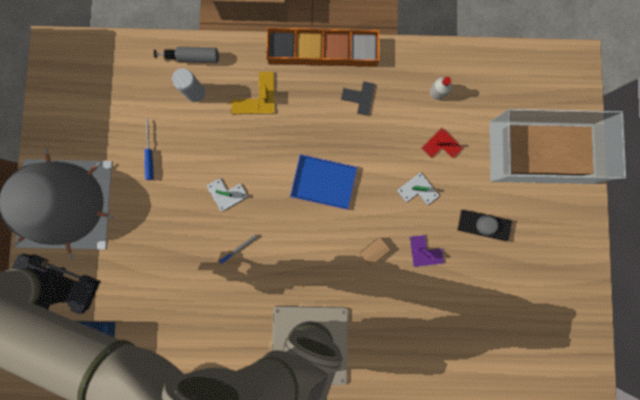

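View pics/scene0.png

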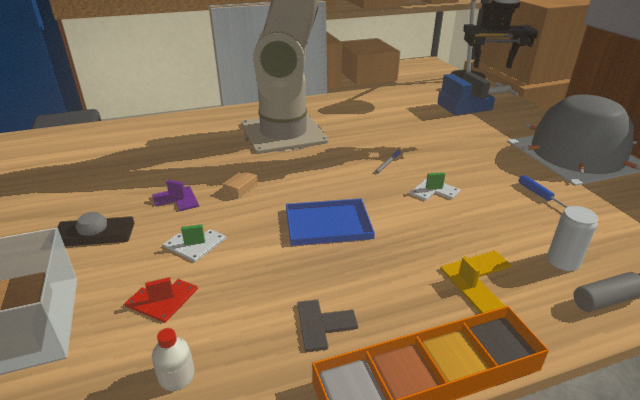

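In the top view there are four candidate Ls. Bare aluminium with green fins are at (227,194) and (418,188), and these match the description. The purple one at (427,251), the red one at (442,143), the yellow L at (257,95) and the dark T at (360,97) are other parts. The tray is at (325,182). Next I'll confirm in an enlarged crop and measure.

```bash
cat > h.py <<'E'
import numpy as np,cv2
def world(c,u,v,z):
    "pixel -> world point on plane of height z"
    R=c["view"][:3,:3];t=c["view"][:3,3];K=c["mtx"]
    d=np.array([(u-K[0,2])/K[0,0],-(v-K[1,2])/K[1,1],-1.]);o=-R.T@t;d=R.T@d
    return o+d*(z-o[2])/d[2]
def rectify(c,x0,x1,y0,y1,z,s=1000):
    "top-down ortho image at height z: col=(y1-y)*s,row=(x1-x)*s"
    P=c["view"][:3];K=c["mtx"]
    w=np.array([[x1,y1,z],[x1,y0,z],[x0,y0,z],[x0,y1,z]])
    p=w@P[:,:3].T+P[:,3];uv=np.c_[K[0,2]-K[0,0]*p[:,0]/p[:,2],K[1,2]+K[1,1]*p[:,1]/p[:,2]]
    W=int((y1-y0)*s);H=int((x1-x0)*s)
    M=cv2.getPerspectiveTransform(np.float32(uv),np.float32([[0,0],[W,0],[W,H],[0,H]]))
    return cv2.warpPerspective(c["image"],M,(W,H),flags=cv2.INTER_CUBIC)
E
python3 - <<'E'
from h import *
c=dict(np.load("pics/top0.npz"))
for n,(u,v) in dict(a=(227,194),b=(418,188),tray=(325,182)).items(): print(n,world(c,u,v,.01).round(3))
A=world(c,227,194,.01);B=world(c,418,188,.01);T=world(c,325,182,.01)
ims=[]
for q,z in((A,.008),(T,.018),(B,.008)):
    x,y=q[0].round(2),q[1].round(2);print(x,y)
    h=.07 if z<.01 else .13
    i=rectify(c,x-h,x+h,y-h,y+h,z,.26/2/h*1000); ims.append(i)
cv2.imwrite("pics/r.png",np.hstack(ims)[:,:,::-1])
print([i.shape for i in ims])
hsv=cv2.cvtColor(c["image"],cv2.COLOR_RGB2HSV)
def rect(m,z):
    ct=max(cv2.findContours(m,0,1)[0],key=cv2.contourArea)[:,0]
    w=np.array([world(c,u,v,z)[:2] for u,v in ct])*1000
    return cv2.minAreaRect(w.astype(np.float32)),w
m=cv2.inRange(hsv,(105,120,60),(125,255,255));m[:, :280]=0;m[:,370:]=0;m[:140]=0;m[220:]=0
print("tray",rect(m,.018)[0])
g=cv2.inRange(hsv,(45,90,40),(85,255,255))
for n,(u,v) in dict(a=(227,194),b=(418,188)).items():
    k=g.copy()*0;k[v-30:v+30,u-30:u+30]=g[v-30:v+30,u-30:u+30];print("fin",n,rect(k,.05)[0])
    w=cv2.inRange(hsv,(0,0,110),(179,45,255))|k
    k2=w*0;k2[v-25:v+25,u-25:u+25]=w[v-25:v+25,u-25:u+25];print("L",n,rect(k2,.008)[0])
E
```

```text
a [0.462 0.273 0.01 ]
b [ 0.494 -0.334  0.01 ]
tray [ 0.507 -0.037  0.01 ]
0.46 0.27
0.51 -0.04
0.49 -0.33
[(260, 260, 3), (260, 260, 3), (260, 260, 3)]
tray ((507.5678405761719, -32.21662139892578), (183.283203125, 134.26583862304688), 78.51887512207031)
fin a ((461.5027770996094, 275.5286865234375), (44.859214782714844, 5.9543914794921875), 77.15857696533203)
L a ((472.79974365234375, 274.78985595703125), (98.99504852294922, 99.26124572753906), 31.214736938476562)
fin b ((489.2912902832031, -332.2611999511719), (46.359378814697266, 9.267107963562012), 83.04257202148438)
L b ((479.4643859863281, -333.8956604003906), (99.34410858154297, 100.53870391845703), 39.16652297973633)
```

View pics/r.png

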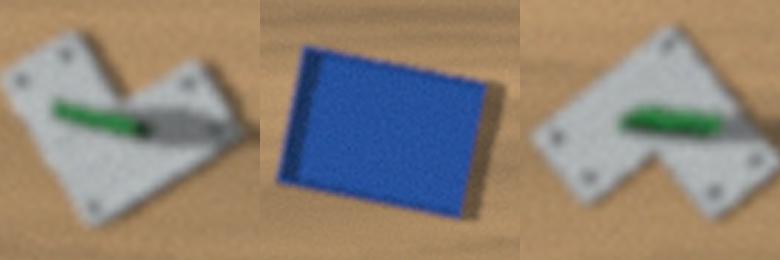

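The crop confirms two bare grey Ls with green fins (a on the left, b on the right) and the tray between them. Their world poses come out as:

| Item | Position (mm) | Yaw |
|---|---|---|
| a | (461.5, 276.5) | −58.8° |
| b | (490, −334) | 129.2° |
| tray | (507, −32.5) | −11.6° |

The plan is to turn a to −11.5° and b to 168.5°. First I'll go above a.

{"op": "step_arm", "data": {"delta_pos": [[0.8, -1, 0], [0.8, -1, 0], [0.8, -1, 0], [0.8, -1, 0], [0.8, -1, 0], [0.8, -1, 0], [0.8, -1, 0], [0.8, -1, 0], [0.8, -1, 0], [0.8, -1, 0], [0.8, -1, 0], [0.8, -1, 0]], "turn": [-1, -1, -1, -1, -1, -1, -1, -1, -1, -1, -1, -1], "grip": 0.4, "newtons": 30}}

```text
time: 1.3
ee_pos: [0.4558, 0.2855, 0.2223]
eef_rot: [0.782, 0.623, -0.0, 0.0]
ft_force: [0.4, 0.2, -0.3]
width: 0.0523
grip_force: 0.0
```

{"op": "step_arm", "data": {"delta_pos": [[0.23, -0.36, -1], [0, 0, -1], [0, 0, -1], [0, 0, -1], [0, 0, -1], [0, 0, -0.6], [0, 0, 0], [0, 0, 0]], "turn": [-0.13, 0, 0, 0, 0, 0, 0, 0]}}

```text
time: 2.1
ee_pos: [0.4611, 0.2777, 0.0828]
eef_rot: [0.786, 0.619, -0.0, 0.0]
ft_force: [0.3, -0.5, 1.5]
width: 0.0524
grip_force: 0.0
```

```bash
python3 - <<'E'
from bench import *
import cv2,numpy as np
print(read_state()["ee_pos"])
c=camera("scene")["image"][:,:,::-1];d=camera("top")["image"][:,:,::-1]
cv2.imwrite("pics/s1.png",np.hstack([cv2.resize(c[100:240,370:510],(400,400),interpolation=2),cv2.resize(d[150:240,180:270],(400,400),interpolation=2)]))
E
```

```text
[0.46113169 0.27768953 0.0828338 ]
```

View pics/s1.png

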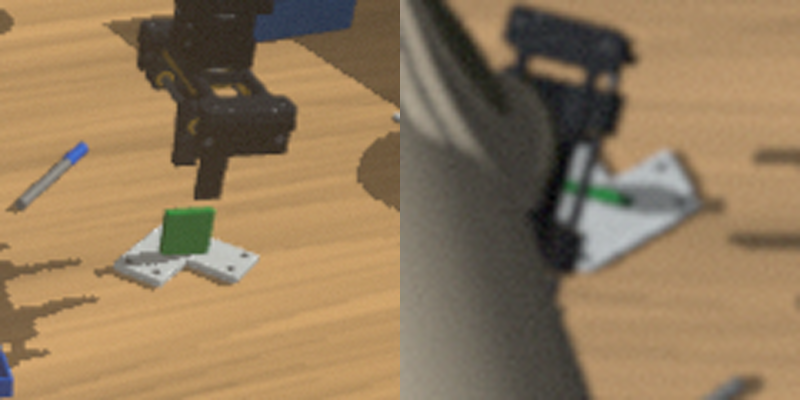

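The fingers straddle a's fin: in the right-hand crop the fin is at (595,192), between finger ends at about (580,150) and (560,240). I'll go down and close.

{"op": "step_arm", "data": {"delta_pos": [[0, 0, -0.8], [0, 0, -0.8], [0, 0, -0.7], [0, 0, -0.35], [0, 0, 0], [0, 0, 0]], "turn": [0, 0, 0, 0, 0, 0]}}

```text
time: 2.8
ee_pos: [0.4617, 0.2781, 0.0173]
eef_rot: [0.786, 0.619, 0.001, 0.0]
ft_force: [1.0, 0.8, -0.4]
width: 0.0521
grip_force: 0.0
```

{"op": "step_arm", "data": {"delta_pos": [[0, 0, 0], [0, 0, 0], [0, 0, 0], [0, 0, 0], [0, 0, 0], [0, 0, 0], [0, 0, 0], [0, 0, 0]], "turn": [0, 0, 0, 0, 0, 0, 0, 0], "grip": 1}}

```text
time: 3.6
ee_pos: [0.4611, 0.2778, 0.0163]
eef_rot: [0.786, 0.619, 0.0, -0.0]
ft_force: [-0.2, 0.2, 1.4]
width: 0.0097
grip_force: 30.0
```

{"op": "step_arm", "data": {"delta_pos": [[0, 0, 0.4], [0, 0, 0.8], [0, 0, 0.8], [0, 0, 0.8], [0, -0.5, 0.2], [0.1, -1, 0], [0.1, -1, 0], [0.1, -1, 0], [0.1, -1, 0], [0.1, -1, 0], [0.1, -1, 0], [0.1, -1, 0]], "turn": [0, 0, 0, 0, 0.5, 0.5, 0.5, 0.5, 0.5, 0.5, 0.5, 0.5]}}

```text
time: 4.8
ee_pos: [0.4785, 0.0891, 0.0919]
eef_rot: [0.615, 0.788, 0.0, 0.0]
ft_force: [0.6, -0.6, -2.2]
width: 0.0098
grip_force: 30.0
```

{"op": "step_arm", "data": {"delta_pos": [[0.1, -1, 0], [0.1, -1, 0], [0.1, -1, 0], [0, -1, 0], [0, -1, 0], [0, -0.8, 0], [0, -0.5, 0], [0, 0, 0], [0, 0, 0], [0, 0, 0]], "turn": [0.5, 0.5, 0.5, 0.5, 0.5, 0.3, 0, 0, 0, 0]}}

```text
time: 5.8
ee_pos: [0.4862, -0.0659, 0.0913]
eef_rot: [0.475, 0.88, 0.0, -0.0]
ft_force: [0.6, 1.0, -2.8]
width: 0.01
grip_force: 30.0
```

```bash
python3 - <<'E'
from bench import *
import cv2,numpy as np
s=read_state();print(s["ee_pos"],s["eef_rot"])
c=camera("scene")["image"][:,:,::-1];d=camera("top")["image"][:,:,::-1]
cv2.imwrite("pics/s2.png",np.hstack([cv2.resize(c[120:260,260:400],(400,400),interpolation=2),cv2.resize(d[130:240,280:390],(400,400),interpolation=2)]))
E
```

```text
[ 0.48619309 -0.06592419  0.09131886] [ 4.75156186e-01  8.79901438e-01  1.97637410e-04 -1.38676271e-04]
```

View pics/s2.png

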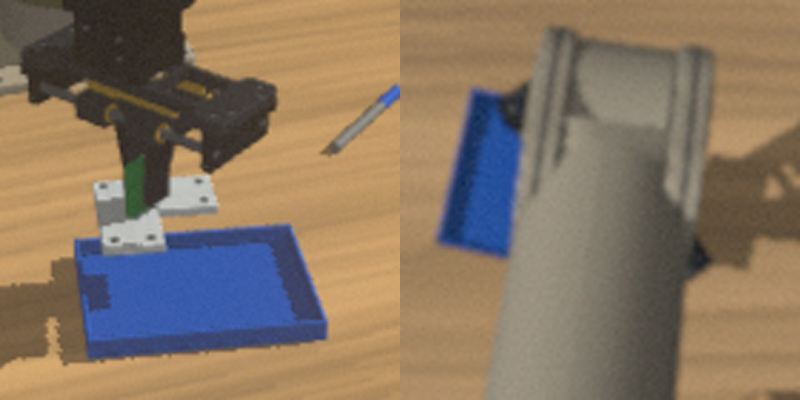

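Fitting a is held level and lined up with the tray, with its corner toward the far-left corner at (100,240) in the scene crop. Now I'll lower it.

{"op": "step_arm", "data": {"delta_pos": [[0, -0.04, -0.6], [0, 0, -0.7], [0, 0, -0.6], [0, 0, -0.4], [0, 0, -0.25], [0, 0, -0.15], [0, 0, -0.1], [0, 0, 0], [0, 0, 0], [0, 0, 0]], "turn": [0, 0, 0, 0, 0, 0, 0, 0, 0, 0]}}

```text
time: 6.9
ee_pos: [0.4864, -0.0682, 0.0217]
eef_rot: [0.476, 0.88, 0.0, 0.0]
ft_force: [0.0, 0.3, -1.2]
width: 0.0098
grip_force: 30.0
```

{"op": "step_arm", "data": {"delta_pos": [[0, 0, -0.04], [0, 0, -0.03], [0, 0, 0]], "turn": [0, 0, 0]}}

```text
time: 7.2
ee_pos: [0.4863, -0.0682, 0.0203]
eef_rot: [0.476, 0.88, 0.0, 0.0]
ft_force: [-3.4, 0.9, 9.1]
width: 0.0096
grip_force: 30.0
```

{"op": "step_arm", "data": {"delta_pos": [[0, 0, 0], [0, 0, 0], [0, 0, 0], [0, 0, 0], [0, 0, 0], [0, 0, 0]], "turn": [0, 0, 0, 0, 0, 0], "grip": 0.5}}

```text
time: 7.8
ee_pos: [0.4861, -0.0682, 0.0196]
eef_rot: [0.476, 0.88, 0.0, 0.0]
ft_force: [0.3, -1.0, -0.0]
width: 0.042
grip_force: 0.0
```

{"op": "step_arm", "data": {"delta_pos": [[0, 0, 0.6], [0, 0, 1], [0, 0, 1], [0, 0, 1], [0, -0.5, 0.5], [0, -1, 0], [0, -1, 0], [0, -1, 0], [0, -1, 0], [0, -1, 0], [0, -1, 0], [0, -1, 0]], "turn": [0, 0, 0, 0, -0.5, -0.5, -0.5, -0.5, -0.5, -0.5, -0.5, -0.5]}}

```text
time: 9.0
ee_pos: [0.4849, -0.2583, 0.121]
eef_rot: [0.673, 0.74, -0.001, -0.0]
ft_force: [0.2, -0.3, -0.0]
width: 0.0434
grip_force: 0.0
```

{"op": "step_arm", "data": {"delta_pos": [[0.2, -1, 0], [0, -1, 0], [0, -1, 0], [0, -0.05, -0.5], [0, 0, -0.5], [0, 0, -0.3], [0, 0, 0], [0, 0, 0]], "turn": [-0.5, -0.5, -0.5, -0.2, 0, 0, 0, 0]}}

```text
time: 9.8
ee_pos: [0.4912, -0.3313, 0.0894]
eef_rot: [0.743, 0.67, 0.0, -0.0]
ft_force: [0.1, 0.4, 0.7]
width: 0.0437
grip_force: 0.0
```

```bash
python3 - <<'E'
from bench import *
from h import *
print(read_state()["ee_pos"])
C=camera("scene");c=C["image"][:,:,::-1];D=camera("top")
r=rectify(D,.44,.58,-.13,.07,.012,2000)[:,:,::-1]
cv2.imwrite("pics/s3.png",np.hstack([cv2.resize(c[140:280,130:270],(280,280),interpolation=2),r]));print(r.shape)
E
```

```text
[ 0.49120942 -0.33130168  0.08939226]Traceback (most recent call last):
  File "<stdin>", line 6, in <module>
    return _nx.concatenate(arrs, 1, dtype=dtype, casting=casting)
           ~~~~~~~~~~~~~~~^^^^^^^^^^^^^^^^^^^^^^^^^^^^^^^^^^^^^^^
ValueError: all the input array dimensions except for the concatenation axis must match exactly, but along dimension 0, the array at index 0 has size 280 and the array at index 1 has size 279
```

```bash
python3 - <<'E'
from bench import *
from h import *
C=camera("scene");c=C["image"][:,:,::-1];D=camera("top")
r=rectify(D,.40,.62,-.15,.09,.012,2000)[:,:,::-1]
cv2.imwrite("pics/s3.png",np.hstack([cv2.resize(c[140:280,130:270],(300,440),interpolation=2),cv2.resize(r,(480,440))]))
E
```

```text
(no output)
```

View pics/s3.png

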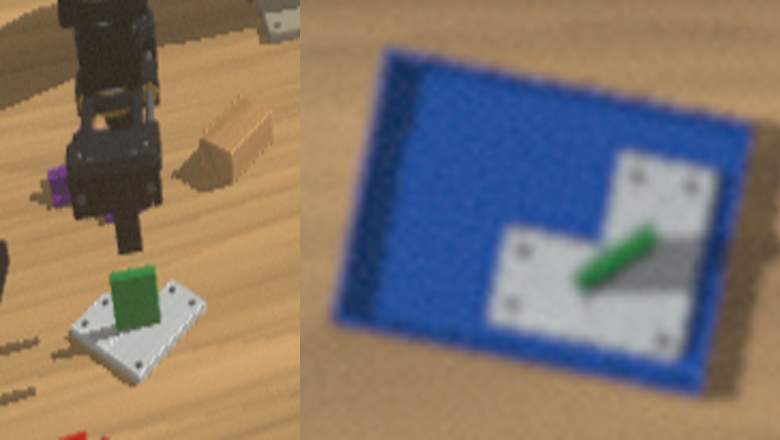

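Fitting a lies flat in the tray's right-hand corner, clear of the rim (corner at (680,358), tray corner at (703,392)). In the left panel the finger lines up with b's fin at (135,297). Next I'll grasp b.

{"op": "step_arm", "data": {"delta_pos": [[0, -0.1, -0.6], [0, 0, -0.8], [0, 0, -0.8], [0, 0, -0.5], [0, 0, -0.2], [0, 0, 0], [0, 0, 0]], "turn": [0, 0, 0, 0, 0, 0, 0]}}

```text
time: 10.7
ee_pos: [0.4915, -0.3349, 0.0177]
eef_rot: [0.743, 0.669, 0.0, 0.0]
ft_force: [0.2, 0.4, 0.8]
width: 0.0437
grip_force: 0.0
```

{"op": "step_arm", "data": {"delta_pos": [[0, 0, 0], [0, 0, 0], [0, 0, 0], [0, 0, 0], [0, 0, 0], [0, 0, 0], [0, 0, 0], [0, 0, 0]], "turn": [0, 0, 0, 0, 0, 0, 0, 0], "grip": 1}}

```text
time: 11.5
ee_pos: [0.4909, -0.3346, 0.0171]
eef_rot: [0.743, 0.669, -0.0, -0.0]
ft_force: [-1.6, 1.8, 2.7]
width: 0.0097
grip_force: 30.0
```

{"op": "step_arm", "data": {"delta_pos": [[0, 0, 0.4], [0, 0, 0.8], [0, 0, 0.8], [0, 0, 1], [0, 0.4, 1], [0.1, 1, 0.2], [0.1, 1, 0], [0.1, 1, 0], [0.1, 1, 0], [0.1, 1, 0], [0.1, 1, 0], [0.1, 1, 0]], "turn": [0, 0, 0, 0, 0.5, 0.5, 0.5, 0.5, 0.5, 0.5, 0.5, 0.5]}}

```text
time: 12.7
ee_pos: [0.5086, -0.1486, 0.1226]
eef_rot: [0.562, 0.827, 0.0, 0.0]
ft_force: [0.5, 0.8, -1.6]
width: 0.0099
grip_force: 30.0
```

{"op": "step_arm", "data": {"delta_pos": [[0.2, 1, 0], [0.2, 1, 0], [0.2, 1, 0], [0.2, 1, 0], [0, 1, 0], [0, 0.6, 0], [0, 0.4, 0], [0, 0, 0], [0, 0, 0], [0, 0, 0]], "turn": [0.5, 0.5, 0.5, 0.23, 0, 0, 0, 0, 0, 0]}}

```text
time: 13.7
ee_pos: [0.5286, -0.0006, 0.1221]
eef_rot: [0.475, 0.88, -0.0, 0.0]
ft_force: [0.4, -0.3, -3.2]
width: 0.0093
grip_force: 30.0
```

```bash
python3 - <<'E'
from bench import *
import cv2,numpy as np
s=read_state();print(s["ee_pos"],s["eef_rot"])
c=camera("scene")["image"][:,:,::-1]
cv2.imwrite("pics/s4.png",cv2.resize(c[100:260,250:410],(500,500),interpolation=2))
E
```

```text
[ 0.5286412  -0.0006021   0.12210194] [ 4.74720124e-01  8.80136792e-01 -1.26706591e-04  1.24590463e-04]
```

View pics/s4.png

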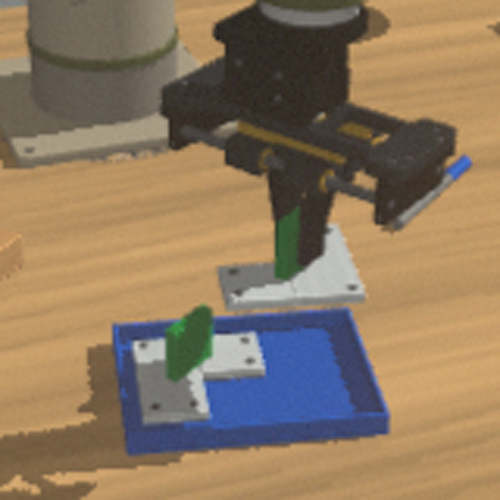

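Fitting b is aligned with the tray, and a is at (195,370) with its notch facing b. I'll lower b.

{"op": "step_arm", "data": {"delta_pos": [[0, 0.05, -0.6], [0, 0, -0.9], [0, 0, -0.9], [0, 0, -0.6], [0, 0, -0.4], [0, 0, -0.3], [0, 0, -0.2], [0, 0, 0], [0, 0, 0], [0, 0, 0]], "turn": [0, 0, 0, 0, 0, 0, 0, 0, 0, 0]}}

```text
time: 14.75
ee_pos: [0.5291, 0.0018, 0.0252]
eef_rot: [0.474, 0.88, 0.0, 0.0]
ft_force: [-0.8, 0.7, -1.7]
width: 0.0096
grip_force: 30.0
```

{"op": "step_arm", "data": {"delta_pos": [[0, 0, -0.04], [0, 0, -0.04], [0, 0, 0], [0, 0, 0]], "turn": [0, 0, 0, 0]}}

```text
time: 15.15
ee_pos: [0.5286, 0.0017, 0.0226]
eef_rot: [0.474, 0.88, 0.0, 0.0]
ft_force: [-1.2, 0.3, -1.8]
width: 0.0097
grip_force: 30.0
```

{"op": "step_arm", "data": {"delta_pos": [[0, 0, -0.04], [0, 0, -0.03], [0, 0, 0], [0, 0, 0]], "turn": [0, 0, 0, 0]}}

```text
time: 15.55
ee_pos: [0.5286, 0.0018, 0.0211]
eef_rot: [0.474, 0.88, 0.0, -0.0]
ft_force: [-2.7, -0.2, 4.7]
width: 0.0095
grip_force: 30.0
```

Contact came at the expected floor height (21 mm). I'll release, go up and clear the view.

{"op": "step_arm", "data": {"delta_pos": [[0, 0, 0], [0, 0, 0], [0, 0, 0], [0, 0, 0], [0, 0, 0], [0, 0, 0]], "turn": [0, 0, 0, 0, 0, 0], "grip": 0.5}}

```text
time: 16.15
ee_pos: [0.5286, 0.0018, 0.0208]
eef_rot: [0.474, 0.88, 0.0, 0.0]
ft_force: [0.1, 0.2, -0.5]
width: 0.0421
grip_force: 0.0
```

{"op": "step_arm", "data": {"delta_pos": [[0, 0, 0.6], [0, 0, 1], [0, 0, 1], [0, 0, 1], [0, 0, 1], [0, 0, 1], [0, 1, 0], [0, 1, 0], [0, 1, 0], [0, 1, 0], [0, 1, 0], [0, 1, 0]], "turn": [0, 0, 0, 0, 0, 0, 0, 0, 0, 0, 0, 0]}}

```text
time: 17.35
ee_pos: [0.5285, 0.1527, 0.1608]
eef_rot: [0.474, 0.88, 0.0, 0.0]
ft_force: [1.1, -0.6, -0.1]
width: 0.0439
grip_force: 0.0
```

{"op": "step_arm", "data": {"delta_pos": [[0, 1, 0], [0, 1, 0], [0, 1, 0], [0, 0, 0], [0, 0, 0]], "turn": [0, 0, 0, 0, 0]}}

```text
time: 17.85
ee_pos: [0.5285, 0.2268, 0.1606]
eef_rot: [0.474, 0.881, -0.0, 0.0]
ft_force: [1.2, -0.8, 0.2]
width: 0.0436
grip_force: 0.0
```

```bash
python3 - <<'E'
from bench import *
from h import *
C=camera("scene");c=C["image"][:,:,::-1];D=camera("top")
r=rectify(D,.40,.62,-.15,.09,.012,2000)[:,:,::-1]
cv2.imwrite("pics/s5.png",np.hstack([cv2.resize(c[185:260,270:390],(320,440),interpolation=2),cv2.resize(r,(480,440))]))
E
```

```text
(no output)
```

View pics/s5.png

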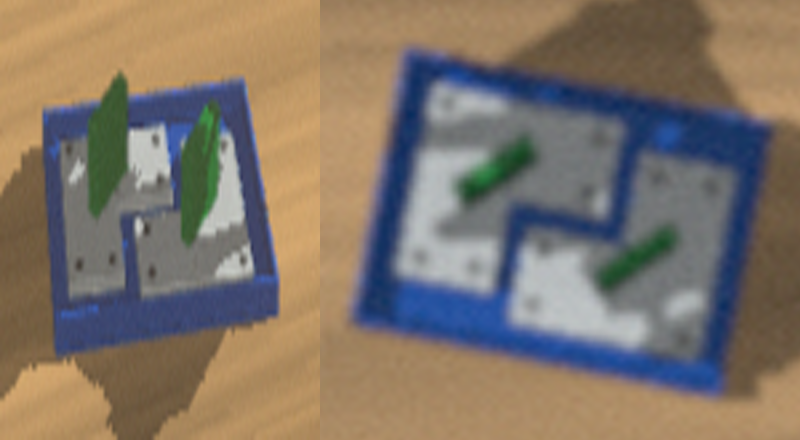

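The two Ls are nested with a clear gap of about 7 mm along (505,250)–(630,150). Both lie flat and clear of the rim.

```bash
python3 -c "
from bench import *
print(close_job())"
```

```text
the job is handed in; nothing more can be done
None
```

Both bare aluminium Ls with green fins are nested flat on the floor of the blue tray, fins up and clear of each other and the rim; I handed the job in at about 18 s, and it returned no verdict.

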